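# Ready the movement for oiling

## Robot

A 6-joint arm with a two-finger parallel gripper is mounted at the origin on the work surface. World frame = base frame: x ahead of the robot, y to its left, z up, the work surface at z = 0. Lengths are in m, angles in rad, forces in N, time in s.
With the tool pointing down it reaches from about 0.275 to 0.775 m from the base axis. Payload 14.6 kg.
Tool frame: the origin (TCP) lies on the centre line of the jaws, within the pads' length; the fingertips stand ahead of it and the grasp point (between the pads) lies 11 mm behind it (r.tip_extent is the y of the fingertips in the tool frame, in m); y points along the fingers, x is the direction in which the jaws open and shut, and the axes are right-handed (so a half turn about y gives the same grasp; the last joint's range is limited). The gripper opens to 85 mm and grips with 20 to 120 N. Pads are 22 mm wide; open, the fingers measure 114 mm over their backs; the gripper's body (76 mm by 85 mm) begins 54 mm behind the grasp point. The pads swing forward as they close: fully open they stand 13 mm farther back than shut.
Start: joints at [1.109, 0.263, -0.048, 1.259, 0, 1.415], TCP at [0.159, 0.5, 0.239] pointing down, gripper open.
Joint ranges: [-2.65, 2.65], [-0.89, 1.7], [-1.18, 1.37], [-2.13, 2.11], [-1.35, 1.29], [-3.14, 3.14]. Speed limits (rad/s): [1.89, 1.89, 2.57, 2.79, 3.14, 3.14].

## Interface

Orientations are given as a 3x3 rotation matrix whose columns are the frame's x, y, z axes.
In Python, from plant import sensors, cams, ticket, finder, r gives the robot as it stands. The module is installed in compiled form; this text tells all that it offers.
- The arm moves only by the tool servo_tool, never from a script. Its argument "plan" is a list of rows, each a list of 7 numbers: the turn, a rotation vector about the world's x, y, z in rad, then the shift along the world's x, y, z in m, then the finger opening in m, from 0 to 0.0854. In form: [[rx, ry, rz, x, y, z, jaw], ...]. A call has 1 to 12 rows; each row is the pose to reach, as a shift and turn from the pose measured when the call began; what a row does not reach only later rows make up. A row lasts 1/8 s, in which the tool goes at most 62.5 mm and 10.7 degrees, less where a joint would pass 70% of its speed; a pose out of reach is approached as far as the arm can. A call with a gripper value outside its range is refused whole. The fingers move at their own pace and stop on an object; "grip_force" is the grip in N (left out, the last holds). Time passes only in rows, so rows that repeat a pose let the fingers close. It gives the time, the measured TCP pose, the force and the opening at its end, in the units of the state.
- sensors.state(): the state, without advancing time (a new reading comes with each control period).
- cams.capture(name): name is "scene" or "top"; returns a dict with "frame" (384x512x3 uint8, red, green, blue), "range_z" (384x512 float32, m along the optical axis (not along the pixel's ray), 0 where there is no reading), "camera_matrix" (3x3 intrinsics, pixels), "rvec" (rotation vector, rad) and "tvec" (3), from world to camera coordinates, as OpenCV has them. Camera axes: x right, y down, z forward; pixel columns grow to the right and rows downward; lengths in m; the calibration is good to about 2 mm. A picture is of the moment at which its call begins.
- ticket.close_job(): hands the job in, once; it reports no verdict.
Trained networks look in a picture, given as the dict that the camera call returned (one of the last four; its "shot" number tells which), for a name from the list of things; names that differ only in an ending like _2 or _b are one class to them, and where a whole thing is asked for, a point or a joint stands for the part that bears it (a point fixed in the world has none). Each returns a list of dicts, best first, with "confidence" (0 to 1); they miss things now and then, are a little off and sometimes report something else, mostly with a low value. They report only what shows in the picture. A call takes as long as a camera call. They do not tell look-alikes from the thing itself.
- finder.silhouettes(target, picture): "region" (384x512 bool, what is visible of it) and "location" ([row, column] in pixels, amid what is visible of it).
The state is a dict: "clock": time; "q": joint angles; "joint_vel": joint speeds; "effort": joint torques, N m; "eef_pos": TCP position; "tool_rot": TCP orientation; "ft_force": force on the tool from outside, world axes, zero at the start; "torque": the same for the moment, N m; "width": opening from 0.0 (shut) to 1.0 (fully open).
Only numpy, scipy, OpenCV 4.12 (cv2) and the standard library are available. Lean on these libraries where they do the work, as an engineer would, in place of code of your own. Each camera call takes 0.05 s, during which the arm holds its last target.

## Task

On the black rubber mat two watch movements lie side by side under clear dust covers. First stand the red oil pot upright on the mat, midway between the two covers and in line with them, and let go of it; then take the cover with the green knob by its knob and lift it straight up off its movement. Hold it level and still above that movement, its rim about 12 cm above the mat, for two seconds, and finish while still holding it there; disturb nothing else: not the movements, the blue-knobbed cover or the other things on the bench.

Things in the scene. Friction and masses are not known exactly. Their poses are not given: they have to be found in the camera images.
- green_cover: The dust cover to be lifted: of clear plastic, an upside-down cup: outside diameter 84, wall 3, its top face 54 above its rim, and on the centre of the top a solid round opaque green knob, diameter 26, 32 tall (knob from 54 to 86 above the rim). Loose, about 120 g, standing on the mat over a movement. Origin: centre of its open lower rim; z along the knob. It may stand at either end of the mat.
- blue_cover: The other dust cover, to be left alone: of clear plastic, an upside-down cup: outside diameter 84, wall 3, its top face 54 above its rim, and on the centre of the top a solid round opaque blue knob, diameter 26, 32 tall (knob from 54 to 86 above the rim). Loose, about 120 g, standing on the mat over a movement. Origin: centre of its open lower rim; z along the knob. It stands at the other end of the mat.
- oil_pot: Closed oil pot: red cylinder, diameter 36, 30 tall, with a round red lid (diameter 37, from 30 to 36 above its foot) and a small steel lid button (diameter 10) up to 40. Loose, about 90 g, starts on the bench to the right (-y) of the mat. Origin: centre of its underside; z up.
- mat_middle (a point): Centre of the top face of the black rubber work mat (160 x 360 x 3, fixed to the bench, top face 3 above the bench). It is the point midway between the two covers, which stand 115 to either side of it along the mat's long axis. The frame's x is the mat's short direction (away from the robot), y the long direction (towards the robot's left), z up.
- movement_left: Watch movement on its black round holder (holder diameter 44, 8 tall, brass movement diameter 30 on it, 16 tall in all), loose, about 90 g, under whichever cover stands at the left (+y) end of the mat. Origin: centre of its underside.
- movement_right: The same kind of movement, under the cover at the right (-y) end of the mat. Origin: centre of its underside.
- jar: Bystander: amber jar with a black cap, diameter 44, 60 tall. Origin: centre of its underside.
- loupe: Bystander: black eye loupe, waisted, diameter 34, 32 tall. Origin: centre of its underside.
- weight: Bystander: brass cylinder, diameter 36, 30 tall. Origin: centre of its underside.
- cleaning_block: Bystander: orange block 45 x 30 x 22. Origin: centre of its underside.
- screwdriver: Bystander: screwdriver with a yellow handle, 140 long, lying on the bench at the right. Origin: on its underside; it lies along its x.
There are look-alikes about, which are no part of the job. Leave any pink or turquoise look-alike of the green_cover alone.

How it is judged:
On the way, in this order (a step that is already met when the one before it is completed fails the run):
1. the oil pot stands upright and released on the mat, midway between the covers, while the green-knobbed cover is still in place (horizontal distance between oil_pot and mat_middle below 0.018 m and angle between oil_pot's own z axis and vertical below 0.1 rad and height (world z) of oil_pot below 0.008 m and contact force between the fingers and oil_pot below 0.1 N and linear speed of oil_pot below 0.02 m/s and distance of green_cover from where it was at the start of the episode below 0.01 m), for 0.2 s.
2. the green-knobbed cover is held level and still above its movement, rim 8 to 18 cm above the mat, for a second (height (world z) of green_cover between 0.083 and 0.183 m and angle between green_cover's own z axis and vertical below 0.1 rad and linear speed of green_cover below 0.02 m/s and angular speed of green_cover below 0.15 rad/s and (horizontal distance between green_cover and movement_left below 0.03 m or horizontal distance between green_cover and movement_right below 0.03 m) and horizontal distance between green_cover and blue_cover above 0.15 m and contact force between the fingers and green_cover above 1 N and contact force between green_cover and blue_cover below 0.1 N and contact force between green_cover and oil_pot below 0.1 N), for 1 s.
At the end, for the whole second after the job is handed in: Pot upright, released, on the mat within 18 mm of midway; green-knobbed cover in the fingers, rim 80-180 mm above the mat, within 30 mm of over its movement, level to 0.1 rad, still (20 mm/s); blue cover within 15, movements 10, other things 20 mm of their starts (all of step 2 and horizontal distance between oil_pot and mat_middle below 0.018 m and angle between oil_pot's own z axis and vertical below 0.1 rad and height (world z) of oil_pot below 0.008 m and contact force between the fingers and oil_pot below 0.1 N and linear speed of oil_pot below 0.02 m/s and distance of blue_cover from where it was at the start of the episode below 0.015 m and distance of each of movement_left, movement_right from where it was at the start of the episode below 0.01 m and distance of each of jar, loupe, weight, cleaning_block, screwdriver from where it was at the start of the episode below 0.02 m); the arm keeps its last pose, push and grip.
It fails at once if a movement under its cover was disturbed (distance of any of movement_left, movement_right from where it was at the start of the episode above 0.01 m).
It fails at once if the blue-knobbed cover was disturbed (distance of blue_cover from where it was at the start of the episode above 0.015 m).
It fails at once if another thing on the bench was disturbed (distance of any of jar, loupe, weight, cleaning_block, screwdriver from where it was at the start of the episode above 0.02 m).
It fails at once if the oil pot was tipped over (angle between oil_pot's own z axis and vertical above 0.6 rad).
It also fails if it takes over 53 s, if anything falls off the work surface, if the arm or the gripper's body presses on something with over 40 N, if the wrist force passes 120 N, or if a joint passes its speed limit or range.

## Working session

There is one attempt and no reset: what is moved stays moved. The work goes in short steps, Python scripts to look and compute and a tool call to move; the robot and the scene stay as the last step left them, time stands still between calls to the robot, and variables do not carry over. Pictures are saved under pics/ and viewed, and the job is handed in when it is done.

Besides the shell and the picture viewer there is one more tool, called after "Call:" as a command line: name --pt "numbers of a row" for each row, then --argument value for the rest. servo_tool: Moves the arm, as the interface text tells. Its arguments: {"type":"object","properties":{"plan":{"type":"array","items":{"type":"array","items":{"type":"number"}}},"grip_force":{"type":"number"}},"required":["plan"]}

```bash
mkdir -p pics; cat > h.py <<'E'
import numpy as np, cv2
from plant import sensors, cams, ticket, finder, r
def world(p):
    K=p["camera_matrix"];R=cv2.Rodrigues(np.array(p["rvec"],float))[0];t=np.array(p["tvec"],float).ravel()
    z=p["range_z"].astype(float);v,u=np.indices(z.shape)
    c=np.stack([(u-K[0,2])/K[0,0]*z,(v-K[1,2])/K[1,1]*z,z],-1)
    return (c-t)@R
def save(p,n):
    cv2.imwrite(f"pics/{n}.png",cv2.cvtColor(p["frame"],cv2.COLOR_RGB2BGR))
E
python3 - <<'E'
from h import *
s=sensors.state();print(s["clock"],s["eef_pos"],np.round(s["tool_rot"],3),s["width"],r.tip_extent)
for c in["top","scene"]:
    p=cams.capture(c);save(p,c+"0");W=world(p)
    np.savez(f"{c}0.npz",W=W,f=p["frame"])
    for n in["green_cover","blue_cover","oil_pot","mat_middle","jar","loupe","weight","cleaning_block","screwdriver","movement_left"]:
        try: L=finder.silhouettes(n,p)
        except Exception as e: print(n,e);continue
        for d in L:
            m=d["region"]&(p["range_z"]>0);w=W[m]
            print(c,n,round(d["confidence"],2),np.round(d["location"]),m.sum(),np.round(np.median(w,0),3),np.round(w.min(0),3),np.round(w.max(0),3),p["frame"][m].mean(0).round())
E
```

```text
0.0 [0.15843999 0.50022664 0.23881081] [[ 0.302 -0.    -0.953]
 [ 0.953 -0.001  0.302]
 [-0.001 -1.     0.   ]] 0.9998389721014124 0.008
top green_cover 0.93 [167. 132.] 1026 [0.62  0.247 0.053] [ 0.583  0.212 -0.004] [0.682 0.316 0.089] [ 31. 115. 105.]
top green_cover 0.8 [160. 189.] 974 [0.631 0.114 0.053] [ 0.596  0.074 -0.003] [0.687 0.171 0.089] [148. 100. 112.]
top green_cover 0.77 [237. 168.] 968 [0.445 0.16  0.057] [0.404 0.124 0.001] [0.485 0.206 0.092] [115. 125. 118.]
top green_cover 0.57 [259. 106.] 1148 [0.386 0.305 0.053] [ 0.343  0.273 -0.001] [0.427 0.357 0.089] [ 34. 118. 108.]
top blue_cover 0.61 [228. 254.] 896 [ 0.465 -0.061  0.057] [ 0.425 -0.103  0.001] [ 0.515 -0.02   0.094] [120. 126. 134.]
top oil_pot 0.54 [195. 357.] 156 [ 0.549 -0.329  0.035] [ 0.533 -0.348  0.009] [ 0.565 -0.315  0.041] [153.  34.  30.]
top mat_middle 0.98 [233. 211.] 6361 [0.453 0.052 0.003] [ 0.364 -0.133 -0.006] [0.55  0.237 0.057] [29. 29. 28.]
top mat_middle 0.69 [227. 409.] 381 [ 0.461 -0.464  0.02 ] [ 0.414 -0.49  -0.005] [ 0.555 -0.454  0.028] [160. 143.  55.]
top mat_middle 0.61 
[... 1855 characters left out ...]
 [266. 289.] 187 [ 0.741 -0.142  0.03 ] [ 0.718 -0.153 -0.004] [ 0.755 -0.117  0.034] [45. 38. 32.]
scene weight 0.74 [212. 324.] 189 [0.735 0.036 0.027] [ 0.712  0.025 -0.003] [0.752 0.059 0.032] [146. 119.  48.]
scene cleaning_block 0.69 [177. 348.] 343 [0.735 0.155 0.046] [ 0.703  0.143 -0.001] [0.755 0.2   0.062] [63. 49. 38.]
scene cleaning_block 0.53 [ 98. 316.] 130 [0.5   0.39  0.018] [0.479 0.382 0.001] [0.522 0.41  0.023] [146.  78.  10.]
scene screwdriver 0.76 [309. 101.] 466 [ 0.461 -0.467  0.02 ] [ 0.41  -0.485 -0.006] [ 0.548 -0.457  0.028] [145. 126.  30.]
scene movement_left 0.33 [186. 220.] 986 [ 0.479 -0.074  0.054] [ 0.396 -0.106 -0.001] [0.512 0.004 0.09 ] [ 99. 100. 106.]
```

View pics/top0.png

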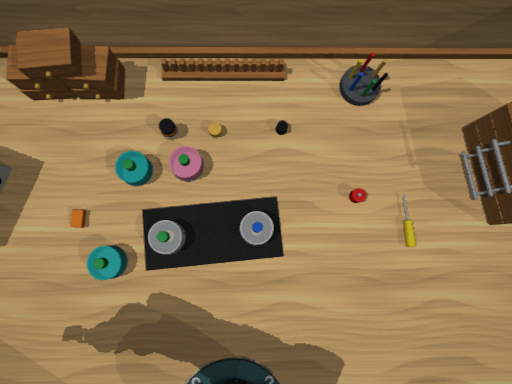

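View pics/scene0.png

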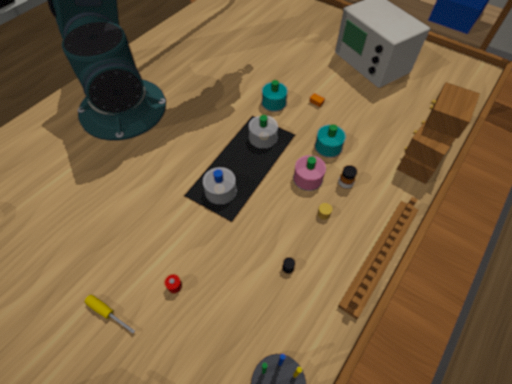

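```bash
cat > knob.py <<'E'
import numpy as np, cv2, sys
def fit(W,f,near,R,zlo,zhi,col):
    d=np.hypot(W[...,0]-near[0],W[...,1]-near[1])
    m=(d<R)&(W[...,2]>zlo)&(W[...,2]<zhi)
    if col: 
        hsv=cv2.cvtColor(f,cv2.COLOR_RGB2HSV); h=hsv[...,0].astype(int);s=hsv[...,1]
        lo,hi=col; m&=(s>80)&(((h>=lo)&(h<=hi)) if lo<hi else ((h>=lo)|(h<=hi)))
    w=W[m]
    if len(w)<5: return len(w)
    c,rad=cv2.minEnclosingCircle(w[:,:2].astype(np.float32))
    return len(w),np.round(c,4),round(rad,4),np.round(w.mean(0),4)
E
python3 - <<'E'
from knob import *
for c in["top","scene"]:
    D=np.load(c+"0.npz");W=D["W"];f=D["f"]
    print(c,"green",fit(W,f,(.45,.155),.05,.07,.1,(45,85)),"blue",fit(W,f,(.47,-.07),.05,.07,.1,(95,130)),"pot top",fit(W,f,(.55,-.33),.04,.03,.05,(170,10)),"all",fit(W,f,(.55,-.33),.04,.028,.05,None))
    m=(W[...,2]<.012)&(W[...,2]>-.01)&(f.max(-1)<60)&(W[...,0]>.33)&(W[...,0]<.58)&(W[...,1]>-.18)&(W[...,1]<.28)
    m=cv2.morphologyEx(m.astype(np.uint8),cv2.MORPH_OPEN,np.ones((5,5)))
    n,l,st,ce=cv2.connectedComponentsWithStats(m);k=1+np.argmax(st[1:,4])
    b=cv2.minAreaRect(W[l==k][:,:2].astype(np.float32));print(b,np.median(W[l==k][:,2]))
E
```

```text
top green (99, array([0.4466, 0.1661]), 0.0126, array([0.4463, 0.1648, 0.0873])) blue (84, array([ 0.4668, -0.062 ]), 0.0123, array([ 0.4665, -0.0621,  0.0883])) pot top (148, array([ 0.55  , -0.3327]), 0.0183, array([ 0.5499, -0.3321,  0.0353])) all (160, array([ 0.55  , -0.3327]), 0.0183, array([ 0.5498, -0.3319,  0.0354]))
((0.4564048945903778, 0.050892993807792664), (0.15785598754882812, 0.35819900035858154), 5.035813331604004) 0.002615002416726459
scene green (63, array([0.4479, 0.1638]), 0.0131, array([0.4494, 0.1606, 0.0831])) blue (93, array([ 0.4682, -0.064 ]), 0.0127, array([ 0.4702, -0.0666,  0.0836])) pot top (192, array([ 0.551 , -0.3336]), 0.0185, array([ 0.5516, -0.3343,  0.034 ])) all (209, array([ 0.551 , -0.3336]), 0.0185, array([ 0.5517, -0.3341,  0.0343]))
((0.45760321617126465, 0.04985171556472778), (0.15431049466133118, 0.3559424877166748), 5.106042861938477) 0.0010540704688483254
```

The top view shows the mat at columns 145–280. The green knob is at (163,237) on the left end, the blue knob at (257,227) on the right, and the red pot at (358,195). The turquoise and pink look-alikes stand off the mat. Next I move over the pot, with the jaws across the mat's short direction.

Call:
servo_tool --pt "0 0 -0.098 0.026 -0.055 0 0.085" --pt "0 0 -0.196 0.052 -0.111 0 0.085" --pt "0 0 -0.294 0.078 -0.167 0 0.085" --pt "0 0 -0.392 0.104 -0.222 0 0.085" --pt "0 0 -0.49 0.13 -0.278 0 0.085" --pt "0 0 -0.588 0.157 -0.333 0 0.085" --pt "0 0 -0.685 0.183 -0.389 0 0.085" --pt "0 0 -0.783 0.209 -0.444 0 0.085" --pt "0 0 -0.881 0.235 -0.5 0 0.085" --pt "0 0 -0.979 0.261 -0.555 0 0.085" --pt "0 0 -1.077 0.288 -0.611 0 0.085" --pt "0 0 -1.175 0.314 -0.667 0 0.085" --grip_force 40

```text
clock: 2.6
eef_pos: [0.4726, -0.1677, 0.2394]
tool_rot: [[0.996, 0.0, -0.085], [0.085, -0.0, 0.996], [0.0, -1.0, -0.0]]
ft_force: [1.0, 0.7, 0.4]
width: 0.996
```

Call:
servo_tool --pt "0 0 0 0.02 -0.042 0 0.085" --pt "0 0 0 0.04 -0.084 0 0.085" --pt "0 0 0 0.06 -0.126 -0.03 0.085" --pt "0 0 0 0.078 -0.165 -0.07 0.085" --pt "0 0 0 0.078 -0.165 -0.11 0.085" --pt "0 0 0 0.078 -0.165 -0.14 0.085" --pt "0 0 0 0.078 -0.165 -0.14 0.085" --pt "0 0 0 0.078 -0.165 -0.14 0.085"

```text
clock: 3.6
eef_pos: [0.5511, -0.333, 0.1007]
tool_rot: [[0.996, 0.002, -0.085], [0.085, -0.001, 0.996], [0.002, -1.0, -0.001]]
ft_force: [1.0, -0.3, -0.5]
width: 0.993
```

```bash
python3 - <<'E'
from h import *
for c in["top","scene"]:
    p=cams.capture(c);save(p,c+"1")
s=sensors.state();print(s["clock"],s["eef_pos"])
E
python3 -c "
import cv2
a=cv2.imread('pics/top1.png')[120:270,280:430];b=cv2.imread('pics/scene1.png')[180:330,100:250]
cv2.imwrite('pics/c1.png',cv2.resize(cv2.hconcat([a,b]),None,fx=2.6,fy=2.6))"
```

```text
3.7 [ 0.55129597 -0.33311014  0.10104225]
```

View pics/c1.png

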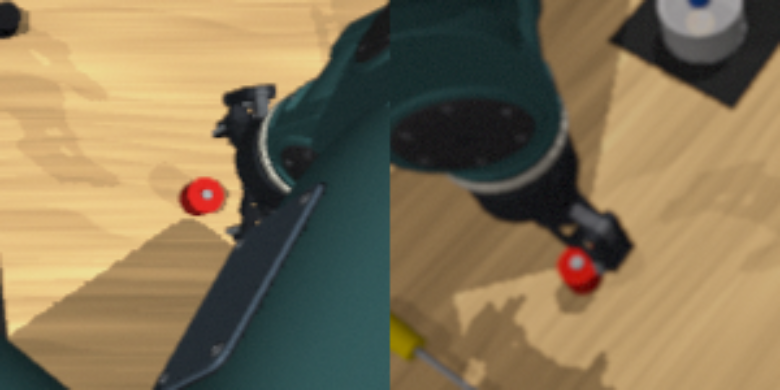

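The pot (top view crop, left) sits between the jaws apart from parallax. I check the finger points by depth before descending.

```bash
python3 - <<'E'
from h import *
for c in["top","scene"]:
    p=cams.capture(c);W=world(p);z=W[...,2]
    m=(np.hypot(W[...,0]-.551,W[...,1]+.333)<.09)&(z>.06)&(z<.16)
    for lo in np.arange(.07,.16,.015):
        w=W[m&(z>lo)&(z<lo+.015)]
        if len(w): print(c,round(lo,3),len(w),w.min(0).round(3),w.max(0).round(3))
E
```

```text
top 0.1 9 [ 0.504 -0.33   0.108] [ 0.599 -0.316  0.114]
top 0.115 31 [ 0.496 -0.33   0.115] [ 0.608 -0.316  0.129]
top 0.13 22 [ 0.502 -0.343  0.13 ] [ 0.607 -0.316  0.143]
top 0.145 81 [ 0.499 -0.338  0.146] [ 0.625 -0.313  0.16 ]
scene 0.1 6 [ 0.596 -0.34   0.107] [ 0.603 -0.335  0.114]
scene 0.115 12 [ 0.596 -0.34   0.115] [ 0.608 -0.335  0.128]
scene 0.13 2 [ 0.599 -0.339  0.131] [ 0.602 -0.339  0.134]
scene 0.145 49 [ 0.594 -0.342  0.148] [ 0.627 -0.315  0.16 ]
```

Call:
servo_tool --pt "0 0 0 0 0 -0.04 0.085" --pt "0 0 0 0 0 -0.065 0.085" --pt "0 0 0 0 0 -0.08 0.085" --pt "0 0 0 0 0 -0.089 0.085" --pt "0 0 0 0 0 -0.089 0.085" --pt "0 0 0 0 0 -0.089 0.05" --pt "0 0 0 0 0 -0.089 0.03" --pt "0 0 0 0 0 -0.089 0.03" --pt "0 0 0 0 0 -0.089 0.03" --pt "0 0 0 0 0 -0.089 0.03" --pt "0 0 0 0 0 -0.089 0.03" --pt "0 0 0 0 0 -0.089 0.03"

```text
clock: 5.3
eef_pos: [0.5513, -0.3331, 0.0122]
tool_rot: [[0.996, 0.002, -0.085], [0.085, -0.002, 0.996], [0.002, -1.0, -0.002]]
ft_force: [-1.0, 0.6, 5.5]
width: 0.414
```

Call:
servo_tool --pt "0 0 0 0 0 0.03 0.03" --pt "0 0 0 0 0 0.08 0.03" --pt "0 0 0 0 0 0.13 0.03" --pt "0 0 0 -0.01 0.04 0.15 0.03" --pt "0 0 0 -0.022 0.09 0.15 0.03" --pt "0 0 0 -0.034 0.14 0.15 0.03" --pt "0 0 0 -0.047 0.19 0.15 0.03" --pt "0 0 0 -0.059 0.24 0.15 0.03" --pt "0 0 0 -0.071 0.29 0.15 0.03" --pt "0 0 0 -0.084 0.34 0.15 0.03" --pt "0 0 0 -0.094 0.384 0.15 0.03" --pt "0 0 0 -0.094 0.384 0.15 0.03"

```text
clock: 6.8
eef_pos: [0.4563, 0.0531, 0.1624]
tool_rot: [[0.996, 0.003, -0.089], [0.089, -0.001, 0.996], [0.002, -1.0, -0.002]]
ft_force: [-0.2, 0.5, -0.8]
width: 0.412
```

```bash
python3 - <<'E'
from h import *
from knob import fit
s=sensors.state();print(s["clock"],s["eef_pos"],s["width"],s["ft_force"])
for c in["scene","top"]:
    p=cams.capture(c);save(p,c+"2");W=world(p);f=p["frame"]
    print(c,fit(W,f,s["eef_pos"][:2],.05,.13,.21,(170,10)))
    print("g",fit(W,f,(.446,.166),.04,.07,.1,(45,85)),"b",fit(W,f,(.467,-.062),.04,.07,.1,(95,130)))
E
```

```text
6.8 [0.45632044 0.05313242 0.16242541] 0.4122753129567483 [-0.16842999  0.49270393 -0.78224119]
scene (207, array([0.46  , 0.0499]), 0.0231, array([0.4597, 0.0438, 0.1766]))
g (61, array([0.4475, 0.1645]), 0.0124, array([0.4491, 0.1607, 0.0831])) b (76, array([ 0.4682, -0.0659]), 0.0125, array([ 0.4704, -0.0672,  0.084 ]))
top 0
g 0 b (81, array([ 0.4668, -0.062 ]), 0.0124, array([ 0.4665, -0.0625,  0.0881]))
```

View pics/scene2.png

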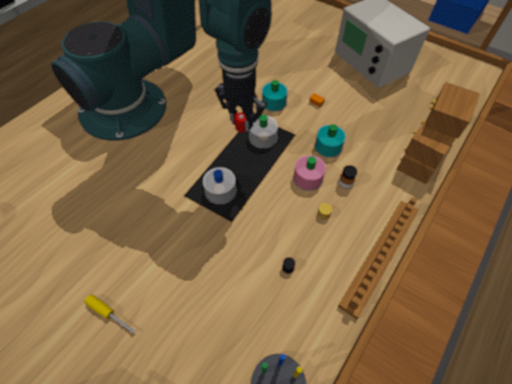

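The pot hangs upright in the jaws at (240,121), and both covers are undisturbed. Next I lower it.

Call:
servo_tool --pt "0 0 0 0.001 -0.002 -0.04 0.03" --pt "0 0 0 0.001 -0.002 -0.08 0.03" --pt "0 0 0 0.001 -0.002 -0.115 0.03" --pt "0 0 0 0.001 -0.002 -0.135 0.03" --pt "0 0 0 0.001 -0.002 -0.143 0.03" --pt "0 0 0 0.001 -0.002 -0.146 0.03" --pt "0 0 0 0.001 -0.002 -0.147 0.03" --pt "0 0 0 0.001 -0.002 -0.147 0.03" --pt "0 0 0 0.001 -0.002 -0.147 0.03"

```text
clock: 8.02
eef_pos: [0.4586, 0.049, 0.0157]
tool_rot: [[0.996, 0.004, -0.086], [0.086, -0.002, 0.996], [0.003, -1.0, -0.002]]
ft_force: [0.3, -0.2, 0.3]
width: 0.413
```

Call:
servo_tool --pt "0 0 0 0 0 -0.0005 0.03" --pt "0 0 0 0 0 -0.0005 0.045" --pt "0 0 0 0 0 -0.0005 0.06" --pt "0 0 0 0 0 -0.0005 0.075" --pt "0 0 0 0 0 -0.0005 0.075" --pt "0 0 0 0 0 -0.0005 0.075" --pt "0 0 0 0 0 0.02 0.075" --pt "0 0 0 0 0 0.06 0.075" --pt "0 0 0 0 0 0.11 0.075" --pt "0 0 0 0 0 0.15 0.075" --pt "0 0 0 0 0 0.15 0.075"

```text
clock: 9.4
eef_pos: [0.46, 0.049, 0.1682]
tool_rot: [[0.996, 0.008, -0.086], [0.086, -0.002, 0.996], [0.008, -1.0, -0.003]]
ft_force: [0.4, -0.1, -0.4]
width: 0.879
```

```bash
python3 - <<'E'
from h import *
from knob import fit
s=sensors.state();print(s["clock"],s["eef_pos"],s["width"],s["ft_force"])
for c in["scene","top"]:
    p=cams.capture(c);save(p,c+"3");W=world(p);f=p["frame"]
    print(c,fit(W,f,(.457,.051),.05,.03,.06,(170,10)))
    print("g",fit(W,f,(.446,.166),.04,.07,.1,(45,85)),"b",fit(W,f,(.467,-.062),.04,.07,.1,(95,130)))
E
```

```text
9.4 [0.45999559 0.04896079 0.16821104] 0.8788158861942894 [ 0.43058579 -0.11695909 -0.40461727]
scene (111, array([0.4614, 0.0474]), 0.0183, array([0.4624, 0.0464, 0.0365]))
g (17, array([0.4532, 0.158 ]), 0.0073, array([0.4556, 0.1578, 0.0783])) b (78, array([ 0.4678, -0.0654]), 0.0126, array([ 0.4703, -0.0675,  0.0839]))
top 0
g 0 b (81, array([ 0.4667, -0.0621]), 0.0124, array([ 0.4665, -0.0625,  0.0883]))
```

View pics/scene3.png

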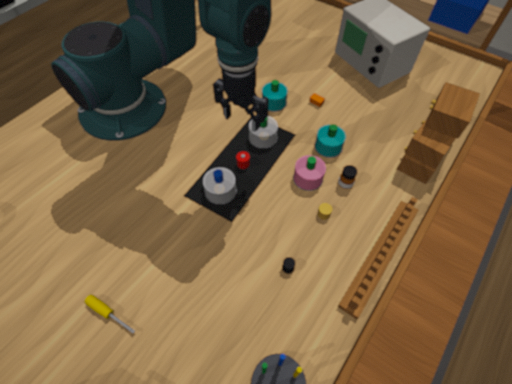

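The pot stands upright at (243,160) between the covers, about 4 mm from midway and released. The gripper now goes over the green knob.

Call:
servo_tool --pt "0 0.004 0 -0.005 0.04 0 0.085" --pt "0 0.008 0 -0.009 0.08 0 0.085" --pt "0 0.008 0 -0.013 0.1165 0 0.085" --pt "0 0.008 0 -0.013 0.1165 -0.02 0.085" --pt "0 0.008 0 -0.013 0.1165 -0.045 0.085" --pt "0 0.008 0 -0.013 0.1165 -0.045 0.085" --pt "0 0.008 0 -0.013 0.1165 -0.045 0.085"

```text
clock: 10.38
eef_pos: [0.4455, 0.1654, 0.1206]
tool_rot: [[0.996, -0.005, -0.086], [0.086, -0.002, 0.996], [-0.005, -1.0, -0.002]]
ft_force: [0.1, -0.4, 0.0]
width: 0.996
```

```bash
python3 - <<'E'
from h import *
for c in["scene"]:
    p=cams.capture(c);save(p,c+"4");W=world(p);z=W[...,2]
    m=(np.hypot(W[...,0]-.447,W[...,1]-.1655)<.09)
    for lo in np.arange(.12,.18,.012):
        w=W[m&(z>lo)&(z<lo+.012)]
        if len(w): print(c,round(lo,3),len(w),w.min(0).round(3),w.max(0).round(3))
s=sensors.state();print(s["eef_pos"],s["tool_rot"].round(3))
import cv2
cv2.imwrite("pics/c4.png",cv2.resize(cv2.cvtColor(p["frame"],cv2.COLOR_RGB2BGR)[40:200,180:360],None,fx=3.5,fy=3.5))
E
```

```text
scene 0.12 23 [0.394 0.151 0.125] [0.502 0.17  0.132]
scene 0.132 42 [0.393 0.149 0.132] [0.504 0.178 0.144]
scene 0.144 47 [0.395 0.15  0.144] [0.504 0.177 0.155]
scene 0.156 38 [0.382 0.149 0.156] [0.504 0.172 0.167]
scene 0.168 126 [0.377 0.146 0.168] [0.521 0.18  0.18 ]
[0.44576116 0.16547776 0.1209445 ] [[ 0.996 -0.004 -0.086]
 [ 0.086 -0.002  0.996]
 [-0.004 -1.    -0.002]]
```

View pics/c4.png

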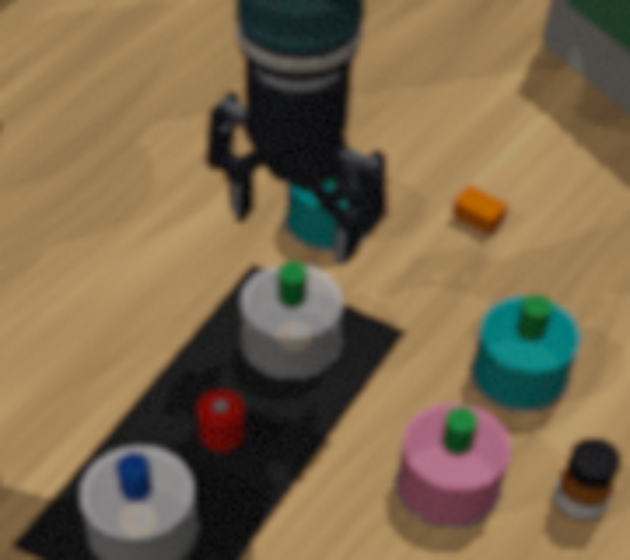

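The crop shows the jaws straddling the green knob (crop 292,285), centred by depth to about 1 mm. I descend and grip.

Call:
servo_tool --pt "0 -0.002 0 0.001 0 -0.025 0.085" --pt "0 -0.004 0 0.001 0 -0.043 0.085" --pt "0 -0.004 0 0.001 0 -0.052 0.085" --pt "0 -0.004 0 0.001 0 -0.052 0.085" --pt "0 -0.004 0 0.001 0 -0.052 0.06" --pt "0 -0.004 0 0.001 0 -0.052 0.04" --pt "0 -0.004 0 0.001 0 -0.052 0.02" --pt "0 -0.004 0 0.001 0 -0.052 0.02" --pt "0 -0.004 0 0.001 0 -0.052 0.02" --pt "0 -0.004 0 0.001 0 -0.052 0.02" --pt "0 -0.004 0 0.001 0 -0.052 0.02" --pt "0 -0.004 0 0.001 0 -0.052 0.02" --grip_force 40

```text
clock: 11.92
eef_pos: [0.4468, 0.1655, 0.0691]
tool_rot: [[0.996, 0.0, -0.086], [0.086, -0.002, 0.996], [0.0, -1.0, -0.002]]
ft_force: [-1.4, 0.0, 4.9]
width: 0.292
```

Call:
servo_tool --pt "0 0 0 0 0 0.005 0.02" --pt "0 0 0 0 0 0.015 0.02" --pt "0 0 0 0 0 0.03 0.02" --pt "0 0 0 0 0 0.048 0.02" --pt "0 0 0 0 0 0.066 0.02" --pt "0 0 0 0 0 0.084 0.02" --pt "0 0 0 0 0 0.1 0.02" --pt "0 0 0 0 0 0.112 0.02" --pt "0 0 0 0 0 0.118 0.02" --pt "0 0 0 0 0 0.12 0.02" --pt "0 0 0 0 0 0.12 0.02" --pt "0 0 0 0 0 0.12 0.02"

```text
clock: 13.42
eef_pos: [0.4467, 0.1655, 0.1887]
tool_rot: [[0.996, -0.0, -0.086], [0.086, -0.002, 0.996], [-0.0, -1.0, -0.002]]
ft_force: [-0.1, -0.2, -1.6]
width: 0.288
```

Call:
servo_tool --pt "0 0 0 0 0 0 0.02" --pt "0 0 0 0 0 0 0.02" --pt "0 0 0 0 0 0 0.02" --pt "0 0 0 0 0 0 0.02" --pt "0 0 0 0 0 0 0.02" --pt "0 0 0 0 0 0 0.02" --pt "0 0 0 0 0 0 0.02" --pt "0 0 0 0 0 0 0.02" --pt "0 0 0 0 0 0 0.02" --pt "0 0 0 0 0 0 0.02" --pt "0 0 0 0 0 0 0.02" --pt "0 0 0 0 0 0 0.02"

```text
clock: 14.92
eef_pos: [0.4467, 0.1655, 0.1887]
tool_rot: [[0.996, -0.0, -0.086], [0.086, -0.002, 0.996], [-0.0, -1.0, -0.002]]
ft_force: [0.6, 0.2, -1.3]
width: 0.291
```

```bash
python3 - <<'E'
from h import *
from knob import fit
for c in["top","scene"]:
    p=cams.capture(c);save(p,c+"5");W=world(p);f=p["frame"];z=W[...,2]
    print(c,"pot",fit(W,f,(.457,.051),.05,.03,.06,(170,10)),"b",fit(W,f,(.467,-.062),.04,.07,.1,(95,130)))
    m=(np.hypot(W[...,0]-.447,W[...,1]-.1655)<.048)&(z>.1)&(z<.19); w=W[m];print(len(w),w.min(0),w.max(0))
    t=m&(z>.165)&(z<.19)&(f.min(-1)>70)
    w=W[t]
    if len(w)>20: print("top plane",len(w),np.linalg.lstsq(np.c_[w[:,:2]-[.447,.1655],np.ones(len(w))],w[:,2],rcond=None)[0].round(3))
    m=(np.hypot(W[...,0]-.447,W[...,1]-.1655)<.03)&(z>.008)&(z<.03); w=W[m];print("mov",len(w),w.mean(0) if len(w) else "")
s=sensors.state();print(s["clock"],s["eef_pos"],s["width"],s["ft_force"],np.abs(s["joint_vel"]).max())
cv2.imwrite("pics/c5.png",cv2.resize(cv2.cvtColor(p["frame"],cv2.COLOR_RGB2BGR)[40:200,180:360],None,fx=3.5,fy=3.5))
E
```

```text
top pot (155, array([0.4604, 0.0494]), 0.0183, array([0.4605, 0.0493, 0.0385])) b (81, array([ 0.4668, -0.0621]), 0.0124, array([ 0.4665, -0.0625,  0.0881]))
681 [0.40490822 0.1233142  0.12106183] [0.48954934 0.17333378 0.18851603]
top plane 523 [-0.001  0.043  0.177]
mov 0 
scene pot (113, array([0.4617, 0.0486]), 0.019, array([0.4628, 0.0463, 0.0368])) b (79, array([ 0.4685, -0.0656]), 0.0118, array([ 0.4703, -0.0678,  0.0838]))
842 [0.40621594 0.12180322 0.12117347] [0.49127721 0.20509521 0.18990831]
top plane 407 [-0.019  0.042  0.175]
mov 104 [0.45292445 0.1627625  0.01293696]
15.025 [0.4466551  0.16545959 0.18873275] 0.2886576443121634 [-0.67065231  0.39955235 -0.90476075] 0.0013617681541870845
```

View pics/c5.png

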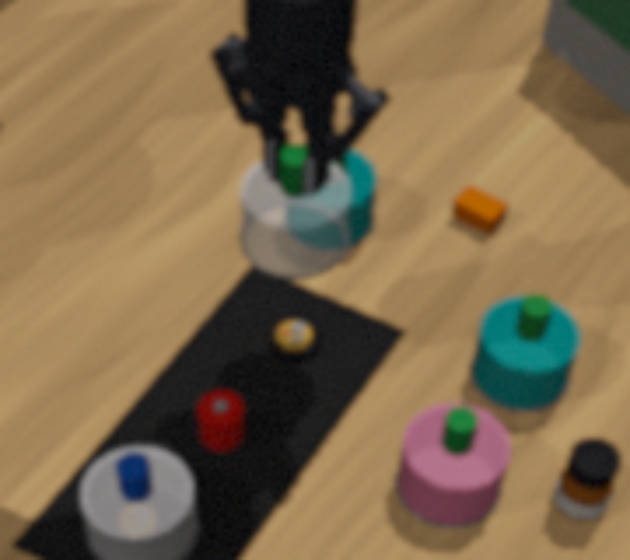

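The cover is held above its movement, which shows bare at crop (294,336). The fitted slope of 0.04 may be contaminated by wall points, so I check it robustly against the blue cover.

```bash
python3 - <<'E'
from h import *
for c in["top","scene"]:
    p=cams.capture(c);W=world(p);z=W[...,2];f=p["frame"]
    for n,ctr,z0 in(("green",(.447,.1655),.177),("blue",(.467,-.063),.057)):
        d=np.hypot(W[...,0]-ctr[0],W[...,1]-ctr[1]);m=(d<.036)&(d>.017)&(abs(z-z0)<.008)&(f.min(-1)>70)
        w=W[m]
        for i in range(4):
            A=np.c_[w[:,:2]-ctr,np.ones(len(w))];k=np.linalg.lstsq(A,w[:,2],rcond=None)[0];e=abs(w[:,2]-A@k);w=w[e<max(2*np.median(e),.001)]
        print(c,n,len(w),k.round(4))
s=sensors.state();print(s["clock"],s["eef_pos"],s["torque"])
E
```

```text
top green 185 [-0.0062  0.0109  0.1767]
top blue 336 [0.0043 0.0039 0.0565]
scene green 133 [ 0.0027 -0.0043  0.1747]
scene blue 184 [ 0.0037 -0.0057  0.0549]
15.125 [0.44663866 0.16545728 0.18873627] [ 0.0059855   0.02538994 -0.05902758]
```

Call:
servo_tool --pt "0 0 0 0 0 0 0.02" --pt "0 0 0 0 0 0 0.02" --pt "0 0 0 0 0 0 0.02" --pt "0 0 0 0 0 0 0.02" --pt "0 0 0 0 0 0 0.02" --pt "0 0 0 0 0 0 0.02" --pt "0 0 0 0 0 0 0.02" --pt "0 0 0 0 0 0 0.02"

```text
clock: 16.12
eef_pos: [0.4467, 0.1655, 0.1887]
tool_rot: [[0.996, -0.0, -0.086], [0.086, -0.002, 0.996], [-0.0, -1.0, -0.002]]
ft_force: [-0.1, -0.7, -1.2]
width: 0.289
```

```bash
python3 -c "
from h import *
s=sensors.state();print(s['clock'],s['eef_pos'],s['width'])
print(ticket.close_job())"
```

```text
16.125 [0.44666604 0.16548254 0.18872004] 0.28937791162613136
the job is handed in; nothing more can be done
None
```

I set the red oil pot on the mat between the covers and let go. Then I lifted the green-knobbed cover straight up by its knob and held it still for about 2.7 s. I handed the job in at 16.1 s with the cover still gripped; no verdict is reported.

**What the last checks showed:**
- **Pot:** upright and released, about 4 mm from midway, against an 18 mm limit.
- **Green cover:** its rim is about 12 cm above the mat, it is level to about 0.01 rad, and it is centred over its movement.
- **Blue cover:** its knob measured within about 1 mm of where it started.

**Checks that disagreed or were not made:**
- A first rough fit of the green cover's top gave a slope of 0.04 rad. A robust fit, compared with the untouched blue cover, showed it was level, so I put the rough value down to points on the cover's wall.
- The left movement was partly hidden from the camera. Its visible part showed no shift.
- The right movement stayed under the blue cover, and I did not measure it.
- I did not re-measure the jar, loupe, weight, cleaning block or screwdriver at the end. The arm's path stayed clear of them, and the views during the job showed nothing moved.

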